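# Fold away the key arm and shut the key box

## Task

Put the hallway key box away: first fold the outer bar of its key arm fully back over the inner bar while the arm still sticks out of the box, then swing the folded arm fully home into the box. After that lift the knee of the lid's folding stay past its centre to unlock it and lower the lid until it is fully shut, without slamming it and without shifting the other things on the table or the key lying in the box.

Things in the scene. Friction and masses are not known exactly. Their poses are not given: they have to be found in the camera images.
- keybox: Wooden key box fixed on the table, 260 mm wide (y), 140 mm deep (x), walls 75 mm high and 8 mm thick, floor 8 mm thick. Origin: centre of its underside, on the table. Its own x points to the back (hinge side), y to the left as seen from the robot, z up. The front (-x side) is only an 18 mm high lip. It does not move when pushed.
- pivot_post (a point): Upright pivot of the key arm's inner bar, at (-30,-70,26) mm in the box's frame (half-way up the inner bar). The arm: two flat steel bars 22 mm wide, 8 mm thick, carried by upright pivots 120 mm apart, clear of the table; the outer bar lies one layer above the inner, its top 39 mm above the table.
- knuckle_knob (a point): Centre (52 mm above the table) of the round wooden knob on the pivot between inner and outer bar, 120 mm from pivot_post. Each knob is 16 mm thick with a 20 mm rim at its top, foot 39 mm and top 65 mm above the table, and turns freely on its axis, so it may be pinched and led along an arc without turning the gripper.
- end_knob (a point): Centre (52 mm above the table) of the same kind of knob on the free end of the outer bar, 105 mm from the knuckle knob.
- inner_bar (a joint): Angle of the inner bar about pivot_post. 0 = fully home, lying along the box's +y inside the box (a stop); grows anticlockwise seen from above as it swings out through the front; about 1.57 = pointing straight out of the front (box's -x). Limit 1.9. Stiff: about 0.45 N m of friction, stays where left.
- outer_bar (a joint): Angle of the outer bar about the knuckle knob. 0 = folded fully back over the inner bar towards pivot_post (a stop); grows as it opens, anticlockwise seen from above; limit 2.6 (3.14 would be in line with the inner bar). Light: about 0.07 N m of friction, stays where left.
- lid_hinge (a point): Middle of the lid's hinge line (along the box's y) at the top of the back wall, at (70,0,75) mm in the box's frame.
- lid_front (a point): Middle of the lid's front edge on its outer face, 145 mm from the hinge. The lid is a 260 x 150 mm board 10 mm thick, its inner face in the plane of the hinge line, with a front board that sticks out 48 mm from its inner side along the front edge. When shut its outer face lies level 85 mm above the table.
- lid (a joint): Lid angle: 0 = standing open as held by the locked stay (100 degrees from shut), grows as it closes, 1.75 = fully shut. Mass about 0.3 kg; the hinge is stiff (about 0.36 N m) so the lid stays where left and has to be led or pushed down all the way.
- stay_pivot (a point): Lower pivot of the folding stay, outside the box's left wall, at (10,140,75) mm in the box's frame. Stay: two steel links, 57 mm between pivots, in an upright plane along the box's x; the upper link ends on the lid's left edge 85 mm from the hinge. Straight and just over centre, it holds the lid open and blocks closing.
- knee_bar (a point): Dark steel bar at the stay's knee: level, round, 12 mm thick, along the box's y, sticking out 62 mm to the left; from this point its free end is 28 mm left, its root 34 mm right. Starts about 115 mm above the table. Moves on a circle of 57 mm about stay_pivot (box's x-z plane): lift it up and to the front over the top to unlock; led on forward and down it draws the lid down too.
- stay_knee (a joint): Bend of the stay's knee: 0 = locked (over-centre, against its stop), 0.24 = links exactly straight (centre), more = knee lifted past centre and folding, 2.93 with the lid shut.
- key_a: Brass-coloured key, 75 mm long, 4 mm thick, lying on the box's floor behind the arm's place; bystander. Origin under its middle.
- key_b: Same kind of key on the table left of and in front of the box; bystander. Origin under its middle.
- coaster: Green round silicone coaster, 92 mm across, 6 mm thick, in front of the box and to the right; bystander. Origin under its middle.
- torch: Steel torch lying down, 158 mm long, 36 mm high, to one side of the box; bystander. Origin under its middle.
- door_handle: Chrome lever door handle on its 150 x 40 mm plate, 55 mm high, lying to the other side of the box; bystander. Origin under its middle.

How it is judged:
On the way, in this order (a step that is already met when the one before it is completed fails the run):
1. the outer bar is folded back over the inner bar (within 0.15 rad) while the arm still sticks out of the box (inner bar more than 0.9 rad out) and the stay is locked (value of joint outer_bar below 0.15 rad and value of joint inner_bar above 0.9 rad and value of joint stay_knee below 0.2 rad), for 0.1 s.
2. the folded arm is home in the box (both bars within 0.15 rad) with the lid still open and the stay locked (value of joint each of inner_bar, outer_bar below 0.15 rad and value of joint each of lid, stay_knee below 0.2 rad), for 0.1 s.
3. the stay's knee is lifted past centre while the lid is still up (value of joint stay_knee above 0.3 rad and value of joint lid below 0.9 rad).
At the end, for the whole second after the job is handed in: The lid is shut to within 0.06 rad and at rest, and both bars of the arm are folded home in the box to within 0.15 rad (value of joint lid above 1.69 rad and value of joint each of inner_bar, outer_bar below 0.15 rad and velocity of joint lid below 0.05 rad/s); the robot touches nothing.
It fails at once if the lid is slammed (closing faster than 3 rad/s) (velocity of joint lid above 3 rad/s).
It fails at once if a bystander is shifted more than 30 mm (distance of any of key_a, key_b, coaster, torch, door_handle from where it was at the start of the episode above 0.03 m).
It also fails if it takes over 70 s, if anything falls off the work surface, if the arm or the gripper's body presses on something with over 40 N, if the wrist force passes 120 N, or if a joint passes its speed limit or range.

## Robot

A 7-joint arm with a two-finger parallel gripper is mounted at the origin on the work surface. World frame = base frame: x ahead of the robot, y to its left, z up, the work surface at z = 0. Lengths are in m, angles in rad, forces in N, time in s.
With the tool pointing down it reaches from about 0.425 to 0.925 m from the base axis. Payload 6.8 kg.
Tool frame: the origin (TCP) lies midway between the tips of the shut fingers; the grasp point (between the pads) lies manip.pinch_z behind it (manip.pinch_z is the distance from the TCP to the grasp point, in m); z points along the fingers, x is the direction in which the jaws open and shut, and the axes are right-handed (so a half turn about z gives the same grasp; the last joint's range is limited). The gripper opens to 85 mm and grips with 20 to 120 N. Pads are 22 mm wide; open, the fingers measure 114 mm over their backs; the gripper's body (76 mm by 85 mm) begins 54 mm behind the grasp point. The pads swing forward as they close: fully open they stand 13 mm farther back than shut.
Start: joints at [1.161, 0.477, 0.022, 1.555, -0.011, 1.109, -0.083], TCP at [0.201, -0.645, 0.231] pointing down, gripper open.
Joint ranges: [-2.96, 2.96], [-0.34, 2.1], [-1.41, 1.46], [0.24, 2.44], [-1.37, 4.51], [0.17, 1.92], [-2.96, 2.96]. Speed limits (rad/s): [2.39, 2.39, 3.14, 3.14, 3.14, 3.14, 3.14].

## Interface

Orientations are given as a unit quaternion [w, x, y, z].
In Python, from station import manip gives the robot as it stands. The module is installed in compiled form; this text tells all that it offers. Calls block until the motion is done:
- manip.reach(position, orientation): joint-space move of the TCP to a pose.
- manip.line_to(position, max_speed=0.15, rot=None, contact_N=None): straight line of the TCP; rot=None keeps the orientation; max_speed is the mean speed in m/s. With contact_N (N) it stops when the force on the tool has changed by that much, and returns True; else False.
- manip.goto_joints(angles): joint-space move.
- manip.open_gripper() and manip.grasp(): open the fingers fully, or close them until they stop; the grip force is fixed at half the most.
- manip.wait(seconds).
- manip.inverse_kinematics(position, orientation): joint angles nearest the present ones, or None.
- manip.get_state(): the state.
- manip.snapshot(name): name is "scene" or "top" or "wrist"; returns the picture (400x640x3 uint8, blue, green, red); there is no depth.
- manip.calibration(name): a dict with "camera_matrix" (3x3 intrinsics, pixels), "position" and "orientation" of the camera in the world. Camera axes: x right, y down, z forward; pixel columns grow to the right and rows downward; lengths in m; the calibration is good to about 2 mm. A picture is of the moment at which its call begins: read the wrist's pose just before it. calibration takes no time and is no camera call; for the wrist camera it gives the pose at the moment of the call.
A pose or a line that the arm cannot do raises manip.IKError and nothing moves.
- manip.close_job(): hands the job in, once; it reports no verdict.
The state is a dict: "clock": time; "qpos": joint angles; "joint_velocities": joint speeds; "joint_torque": joint torques, N m; "tcp_pos": TCP position; "tool_rot": TCP orientation; "wrist_force": force on the tool from outside, world axes, zero at the start; "torque": the same for the moment, N m; "finger_gap": finger opening in m.
Only numpy, scipy, OpenCV 4.12 (cv2) and the standard library are available. Lean on these libraries where they do the work, as an engineer would, in place of code of your own. Each camera call takes 0.05 s, during which the arm holds its last target.

## Working session

There is one attempt and no reset: what is moved stays moved. The work goes in short steps, each a Python script; the robot and the scene stay as the last script left them, time stands still between calls to the robot, and variables do not carry over. Pictures are saved under pics/ and viewed, and the job is handed in when it is done.

```bash
mkdir -p pics; ls
python3 - <<'E'
from station import manip
import cv2, numpy as np
np.set_printoptions(precision=4,suppress=True)
for n in ["scene","top","wrist"]:
    c=manip.calibration(n); print(n,c)
    cv2.imwrite(f"pics/{n}0.png",manip.snapshot(n))
print(manip.pinch_z, manip.get_state())
E
```

```text
pics
scene {'camera_matrix': array([[410.6417,   0.    , 325.0842],
       [  0.    , 410.6417, 199.7096],
       [  0.    ,   0.    ,   1.    ]]), 'position': array([0.8499, 0.8894, 0.871 ]), 'orientation': array([-0.0684,  0.1248,  0.889 , -0.4352])}
top {'camera_matrix': array([[461.5309,   0.    , 319.594 ],
       [  0.    , 461.5309, 201.829 ],
       [  0.    ,   0.    ,   1.    ]]), 'position': array([ 0.4273, -0.001 ,  1.3159]), 'orientation': array([ 0.0517, -0.6986,  0.7119, -0.0496])}
wrist {'camera_matrix': array([[327.8043,   0.    , 316.3499],
       [  0.    , 327.8043, 200.3164],
       [  0.    ,   0.    ,   1.    ]]), 'position': array([ 0.2762, -0.6212,  0.373 ]), 'orientation': array([ 0.1267,  0.7957, -0.5849, -0.0933])}
0.0187 {'clock': 0.15, 'qpos': array([ 1.1609,  0.4776,  0.0224,  1.5562, -0.0115,  1.1093, -0.0831]), 'joint_velocities': array([ 0.0013, -0.0026, -0.0003, -0.0042,  0.0009, -0.0018, -0.001 ]), 'joint_torque': array([  0.0012, -59.6934,   1.6099, -28.1495,   0.0128,   0.0066,
        -0.    ]), 'tcp_pos': array([ 0.2005, -0.6441,  0.2306]), 'tool_rot': array([-0.0004,  0.8054, -0.5928, -0.0006]), 'wrist_force': array([-1.0483,  0.421 , -1.2507]), 'torque': array([-0.03  , -0.0556, -0.0024]), 'finger_gap': 0.08533967985103172}
```

View pics/top0.png

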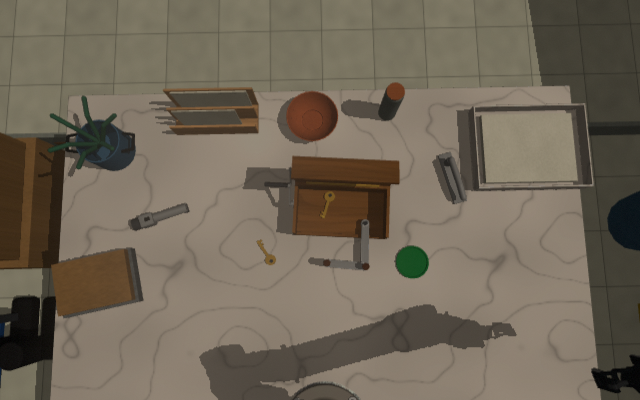

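View pics/scene0.png

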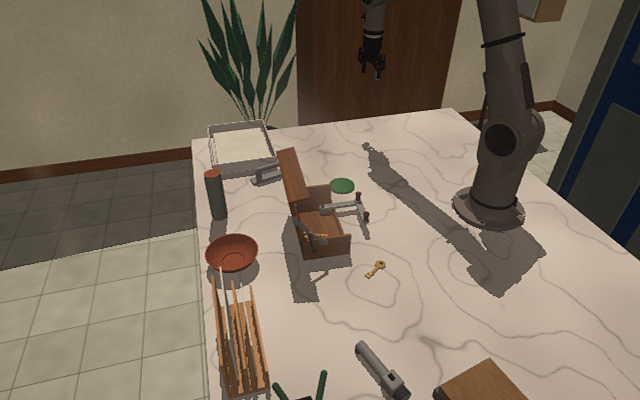

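The top view shows the box at about (340,200), the lid standing at the rear around (345,170), and the arm out to a knuckle near (365,266), with the outer bar leading to about (325,263). I'll zoom in on both views.

Run:
```python
import cv2
a=cv2.imread('pics/top0.png')[140:290,230:440]; cv2.imwrite('pics/top0z.png',cv2.resize(a,None,fx=3.8,fy=3.8,interpolation=2))
a=cv2.imread('pics/scene0.png')[140:290,240:410]; cv2.imwrite('pics/scene0z.png',cv2.resize(a,None,fx=4,fy=4,interpolation=2))
```

```text
(no output)
```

View pics/top0z.png

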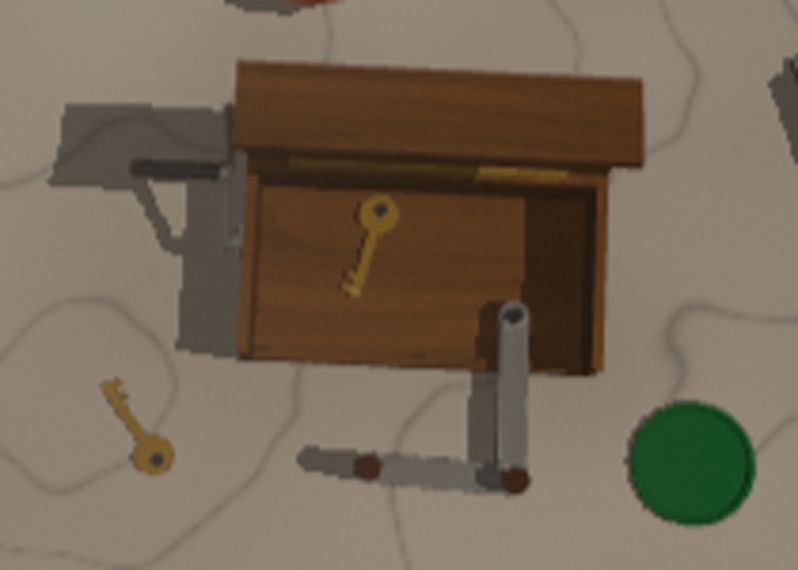

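View pics/scene0z.png

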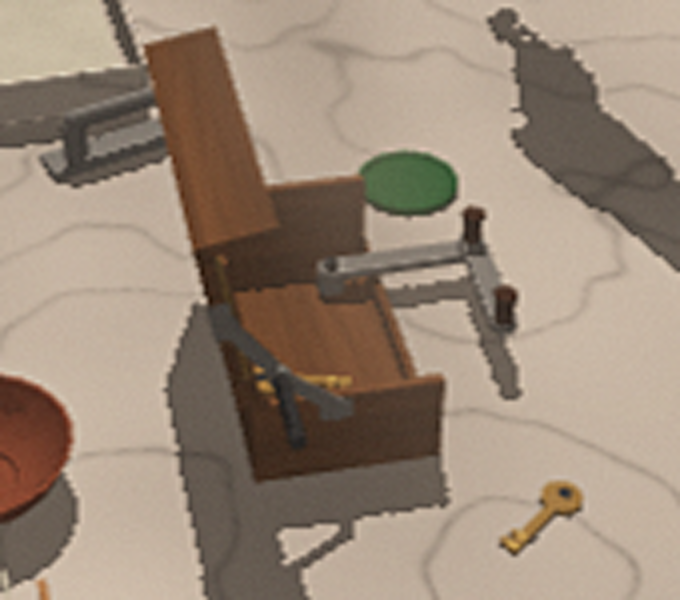

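```bash
cat > h.py <<'E'
import numpy as np, cv2
from scipy.spatial.transform import Rotation as R
np.set_printoptions(precision=4,suppress=True)
def rot(q): q=np.asarray(q); return R.from_quat([q[1],q[2],q[3],q[0]])
def quat(r): x=r.as_quat(); return np.array([x[3],x[0],x[1],x[2]])
def ray(c,uv):
    K=c["camera_matrix"]; d=np.linalg.solve(K,[uv[0],uv[1],1.]); d=rot(c["orientation"]).apply(d)
    return np.asarray(c["position"]),d/np.linalg.norm(d)
def onz(c,uv,z):
    p,d=ray(c,uv); return p+d*(z-p[2])/d[2]
def tri(obs):
    A=np.zeros((3,3));b=np.zeros(3);L=[]
    for c,uv in obs:
        p,d=ray(c,uv);M=np.eye(3)-np.outer(d,d);A+=M;b+=M@p;L.append((p,M))
    x=np.linalg.solve(A,b); return x,[float(np.linalg.norm(M@(x-p))) for p,M in L]
def proj(c,X):
    v=rot(c["orientation"]).inv().apply(np.asarray(X)-c["position"]); v=c["camera_matrix"]@v; return v[:2]/v[2]
E
python3 - <<'E'
from h import *
from station import manip
top=manip.calibration("top");sc=manip.calibration("scene");w=manip.calibration("wrist")
s=manip.get_state()
Rt=rot(s["tool_rot"]); print("cam in tool",Rt.inv().apply(w["position"]-s["tcp_pos"]),(Rt.inv()*rot(w["orientation"])).as_matrix())
def blobs(f,roi):
    im=cv2.imread(f);x0,y0,x1,y1=roi;h=cv2.cvtColor(im,cv2.COLOR_BGR2HSV)[y0:y1,x0:x1].astype(int)
    b=im[y0:y1,x0:x1].astype(int)
    m=((b[...,2]-b[...,0]>20)&(b[...,2]<110)).astype(np.uint8)
    n,l,st,ce=cv2.connectedComponentsWithStats(m)
    for i in range(1,n):
        if st[i,4]>5: print(f,st[i],ce[i]+[x0,y0])
blobs('pics/top0.png',(310,245,385,285)); blobs('pics/scene0.png',(345,185,385,230))
print("top-only guesses: knuckle",onz(top,(365.5,266.6),.065),"end",onz(top,(326.8,262.9),.065),"post",onz(top,(364.7,222.9),.039))
E
```

```text
cam in tool [ 0.0005 -0.0791 -0.1426] [[ 1.      0.0006  0.0016]
 [-0.0011  0.9505  0.3107]
 [-0.0013 -0.3107  0.9505]]
pics/top0.png [ 1 12  9  2  9] [315.     257.6667]
pics/top0.png [13 14  8  8 43] [326.3721 262.2558]
pics/top0.png [52 18  8  7 40] [365.375 266.05 ]
pics/scene0.png [11  7  5  4 14] [358.     193.2857]
pics/scene0.png [ 0 25 13  3 14] [351.2857 211.1429]
pics/scene0.png [18 27  6  5 21] [365.7619 213.5238]
pics/scene0.png [ 0 28 23 17 53] [357.8679 220.1509]
top-only guesses: knuckle [ 0.4301 -0.1188  0.065 ] end [ 0.4418 -0.0152  0.065 ] post [ 0.5502 -0.1229  0.039 ]
```

Run:
```python
from h import *
from station import manip
q0=np.array([0,1,0,0.])
for yaw in [0,np.pi/2,-np.pi/2,np.pi]:
    q=quat(R.from_euler('z',yaw)*rot(q0))
    for p in [(.5,-.08,.33),(.5,.06,.33),(.43,-.119,.045),(.442,-.015,.045),(.55,.0,.045),(.67,.13,.1),(.63,.13,.15),(.57,.13,.06)]:
        j=manip.inverse_kinematics(p,q); print(round(yaw,2),p,j)
```

```text
0 (0.5, -0.08, 0.33) [ 0.559   0.1582 -0.5842  1.7906  0.0927  1.22   -0.0513]
0 (0.5, 0.06, 0.33) [ 0.4715  0.186  -0.8059  1.7861  0.1421  1.2291 -0.3736]
0 (0.43, -0.119, 0.045) [ 0.5046  0.438  -0.4429  2.2074  0.3485  0.5614 -0.1995]
0 (0.442, -0.015, 0.045) [ 0.3683  0.4556 -0.5629  2.2098  0.4399  0.584  -0.5214]
0 (0.55, 0.0, 0.045) [ 0.2954  0.5805 -0.5238  1.9669  0.4364  0.7063 -0.4955]
0 (0.67, 0.13, 0.1) [ 0.1455  0.7087 -0.6392  1.6058  0.4829  0.9901 -0.6483]
0 (0.63, 0.13, 0.15) [ 0.2135  0.6154 -0.733   1.6711  0.4652  1.0372 -0.6704]
0 (0.57, 0.13, 0.06) [ 0.1903  0.648  -0.698   1.87    0.5551  0.8273 -0.7967]
1.57 (0.5, -0.08, 0.33) [ 0.7407  0.1906 -0.7984  1.7808  0.1444  1.2303  1.4737]
1.57 (0.5, 0.06, 0.33) [ 0.6281  0.2299 -1.0033  1.7786  0.2043  1.2443  1.1413]
1.57 (0.43, -0.119, 0.045) [ 0.6759  0.4813 -0.6503  2.1968  0.5089  0.613   1.2253]
1.57 (0.442, -0.015, 0.045) [ 0.5319  0.5101 -0.7649  2.2001  0.5962  0.6461  0.9089]
1.57 (0.55, 0.0, 0.045) [ 0.4109  0.6224 -0.6795  1.9593  0.5633  0.7562  0.9703]
1.57 (0.67, 0.13, 0.1) [ 0.2417  0.762  -0.8009
[... 827 characters left out ...]
0.4285  1.8833  0.3412  0.7496 -2.1943]
3.14 (0.5, -0.08, 0.33) [-1.061   0.2422  1.3219  1.8734 -0.2503  1.2178 -2.7997]
3.14 (0.5, 0.06, 0.33) [ 0.7522  0.2882 -1.1801  1.7734  0.279   1.2672  2.6433]
3.14 (0.43, -0.119, 0.045) [ 0.0286  0.406   0.1207  2.2386 -0.099   0.5017 -2.9152]
3.14 (0.442, -0.015, 0.045) [-0.9955  0.8905  1.2639  2.289  -1.1642  0.9388 -2.0921]
3.14 (0.55, 0.0, 0.045) [-0.9281  1.0247  1.2596  2.0448 -1.1721  1.0817 -2.2135]
3.14 (0.67, 0.13, 0.1) [ 0.4297  0.9611 -1.1944  1.5856  0.9304  1.2558  2.2106]
3.14 (0.63, 0.13, 0.15) [ 0.4575  0.8265 -1.1901  1.6552  0.8085  1.235   2.2296]
3.14 (0.57, 0.13, 0.06) [ 0.4832  0.9032 -1.1934  1.8522  0.957   1.1041  2.0551]
```

Run:
```python
from h import *
from station import manip
import json
q0=np.array([0,1,0,0.])
C={}
for i,p in enumerate([(.48,-.10,.35),(.47,.08,.35)]):
    manip.reach(p,q0); manip.wait(0.3)
    c=manip.calibration("wrist"); im=manip.snapshot("wrist")
    cv2.imwrite(f"pics/w{i+1}.png",im); C[f"w{i+1}"]={k:np.asarray(v).tolist() for k,v in c.items()}
    print(c["position"])
for n in("top","scene"):C[n]={k:np.asarray(v).tolist() for k,v in manip.calibration(n).items()}
json.dump(C,open('cal.json','w')); print(manip.get_state()["clock"])
```

```text
[ 0.4795 -0.0212  0.4925]
[0.4699 0.1581 0.4925]
3.825
```

View pics/w1.png

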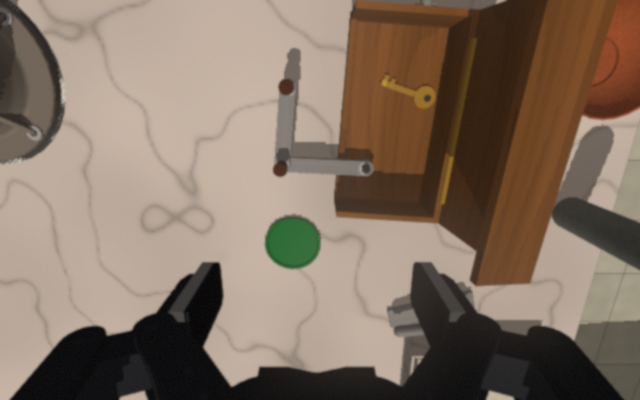

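View pics/w2.png

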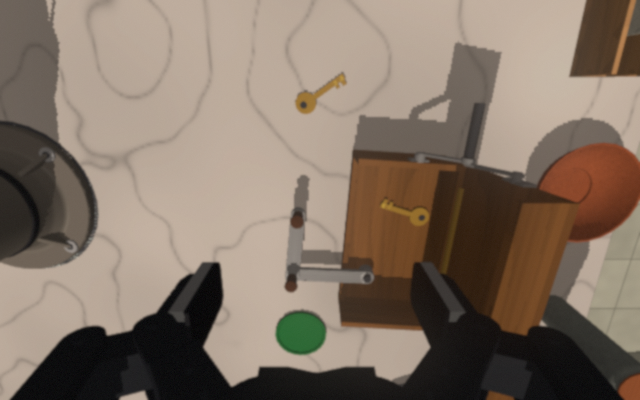

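w1 shows the knuckle knob at about (280,168), the end knob at (286,87) and the post at (366,168). w2 shows the same three points at (291,284), (297,221) and (368,278), plus the knee bar from (469,163) to its tip at (479,103). I'll measure these with masks.

```bash
cat >> h.py <<'E'
import json
def cals(): return {k:{a:np.array(b) for a,b in v.items()} for k,v in json.load(open('cal.json')).items()}
def blobs(im,roi,f,amin=15):
    x0,y0,x1,y1=roi;b=im[y0:y1,x0:x1].astype(int)
    m=f(b).astype(np.uint8); n,l,st,ce=cv2.connectedComponentsWithStats(m)
    return [(ce[i]+[x0,y0],st[i].tolist(),np.argwhere(l==i)[:,::-1]+[x0,y0]) for i in range(1,n) if st[i,4]>=amin]
red=lambda b:(b[...,2]-b[...,0]>20)&(b[...,2]<120)
dark=lambda b:(b.max(-1)<62)&(b.max(-1)-b.min(-1)<20)
E
python3 - <<'E'
from h import *
C=cals()
I={k:cv2.imread(f'pics/{k}.png') for k in('w1','w2')}; I['top']=cv2.imread('pics/top0.png')
for k,roi in [('w1',(265,70,305,190)),('w2',(275,205,312,300))]:
    for b in blobs(I[k],roi,red): print(k,b[0],b[1])
for k,roi in [('w2',(455,90,500,160)),('top',(255,175,292,192))]:
    for b in blobs(I[k],roi,dark): print('bar',k,b[0],b[1],b[2][np.argmin(b[2].sum(1))],b[2].min(0),b[2].max(0))
x0,y0=250,60
a=I['w1'][0:240,250:490]; cv2.imwrite('pics/w1z.png',cv2.resize(a,(600,600),interpolation=2))
a=I['w2'][80:340,270:610]; cv2.imwrite('pics/w2z.png',cv2.resize(a,(782,598),interpolation=2))
E
```

```text
w1 [285.8762  86.7673] [14, 8, 15, 18, 202]
w1 [279.8467 168.84  ] [8, 92, 14, 14, 150]
w2 [296.7881 221.6623] [16, 10, 13, 14, 151]
w2 [290.4818 285.6273] [10, 75, 12, 12, 110]
bar w2 [469.1462 139.6923] [9, 21, 12, 47, 130] [474 111] [464 111] [475 157]
bar top [276.0202 184.1818] [10, 7, 24, 6, 99] [265 182] [265 182] [288 187]
```

View pics/w1z.png

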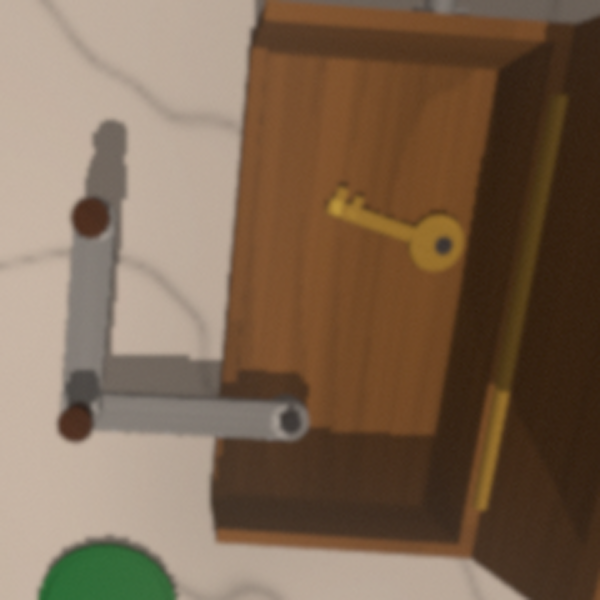

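View pics/w2z.png

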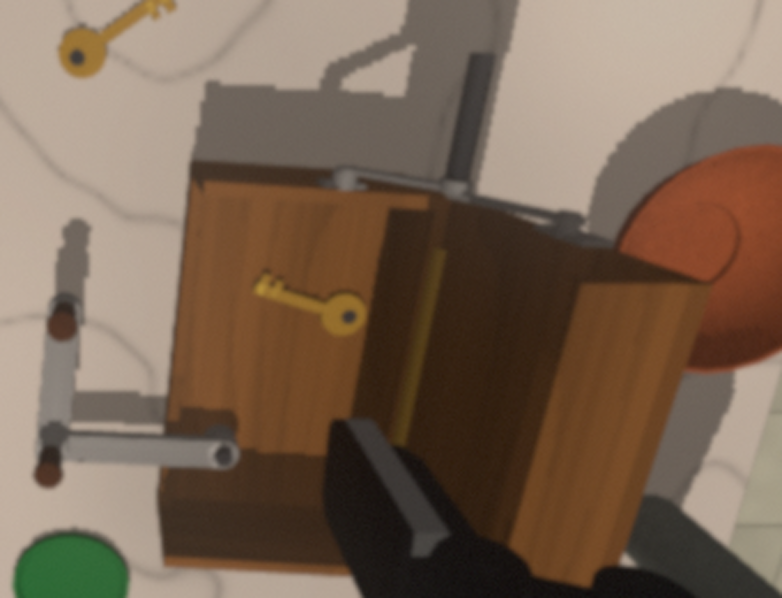

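Run:
```python
from h import *
C=cals()
P={'knuckle':dict(w1=(279.9,168.8),w2=(290.7,285.8),top=(365.4,266.05)),
'end':dict(w1=(286,86.4),w2=(296.7,221.7),top=(326.4,262.3)),
'post':dict(w1=(366,168.4),w2=(367,277.8),top=(364.7,222.9)),
'bartip':dict(w2=(479.6,103.9),top=(265,184.4)),
'barroot':dict(w2=(468.3,162.6),top=(288,184.4))}
X={}
for k,o in P.items():
    X[k],r=tri([(C[n],uv) for n,uv in o.items()]); print(k,X[k],np.array(r))
    if 'w1' in o: print('   wrist only',tri([(C[n],uv) for n,uv in o.items() if n!='top'])[0])
fl=onz(C['w2'],(353.5,158.7),.075); fr2=onz(C['w2'],(341.7,326.5),.075); fr1=onz(C['w1'],(337.2,216),.075)
rr1=onz(C['w1'],(250+472/2.5,555/2.5),.075)
print('fl',fl,'fr',fr1,fr2,np.linalg.norm((fl-fr1)),'rr',rr1,np.linalg.norm(rr1-fr1))
d=fl-fr1; print('yaw',np.degrees(np.arctan2(-d[0],d[1])))
print(np.linalg.norm((X['knuckle']-X['end'])[:2]),np.linalg.norm((X['knuckle']-X['post'])[:2]))
d=X['bartip']-X['barroot']; print('bar yaw',np.degrees(np.arctan2(-d[0],d[1])),np.linalg.norm(d))
```

```text
knuckle [ 0.4313 -0.1183  0.0636] [0.0005 0.0001 0.0005]
   wrist only [ 0.4313 -0.1175  0.065 ]
end [ 0.4428 -0.0139  0.0655] [0.0003 0.0004 0.0007]
   wrist only [ 0.4424 -0.0139  0.0652]
post [ 0.5509 -0.1238  0.0328] [0.0003 0.0001 0.0002]
   wrist only [ 0.5511 -0.1244  0.0317]
bartip [0.6506 0.1453 0.1141] [0.0008 0.0008]
barroot [0.6469 0.0822 0.1192] [0.0017 0.0017]
fl [0.5179 0.0772 0.075 ] fr [ 0.5082 -0.1808  0.075 ] [ 0.5087 -0.1831  0.075 ] 0.2581513886945846 rr [ 0.6477 -0.1896  0.075 ] 0.13973321053116247
yaw -2.133856681171106
0.10497269154535491 0.11969829362754811
bar yaw -3.355848714934864 0.06345122978279581
```

The measurements agree with the text: knob tops at 65 mm, links of 105 and 120 mm, walls of 258 and 140 mm, and knee bar at about 115 mm. Next is folding the outer bar.

```bash
cat >> h.py <<'E'
Q0=np.array([0,1,0,0.])
KN=np.array([.4313,-.1180]);EN=np.array([.4425,-.0139]);PO=np.array([.5510,-.1240])
YAW=np.radians(-2.4); BO=np.array([.5835,-.0552,0])
def box(p): return BO+R.from_euler('z',YAW).apply(p)
def ang(d): return np.arctan2(d[1],d[0])
E
python3 - <<'E'
from h import *
from station import manip
z=.0435
manip.reach([*EN,.16],Q0); print(manip.line_to([*EN,z],.12,contact_N=8)); 
manip.grasp(); s=manip.get_state(); print(s["finger_gap"],s["wrist_force"],s["tcp_pos"],s["clock"])
a0=ang(EN-KN);a1=ang(PO-KN)
for i,a in enumerate(np.linspace(a0,a1,11)[1:]):
    p=KN+.105*np.array([np.cos(a),np.sin(a)])
    h=manip.line_to([*p,z],.08); s=manip.get_state(); print(round(a,2),s["wrist_force"],s["tcp_pos"],round(s["finger_gap"],4))
a=a1-.06;p=KN+.105*np.array([np.cos(a),np.sin(a)])
print(manip.line_to([*p,z],.03,contact_N=8)); s=manip.get_state(); print(s["wrist_force"],s["tcp_pos"],s["clock"])
cv2.imwrite('pics/top1.png',manip.snapshot('top')[140:290,230:440].repeat(3,0).repeat(3,1))
E
```

```text
False
0.01647439484020249 [-0.0312  0.0394  4.0819] [ 0.4426 -0.0139  0.0437] 6.4667
1.31 [ 0.291  -2.1057  4.811 ] [ 0.4587 -0.0168  0.0436] 0.0164
1.16 [-1.2463 -2.6092  6.5659] [ 0.473  -0.0218  0.0436] 0.0159
1.01 [-0.2564 -1.8889  6.8332] [ 0.4868 -0.0292  0.0436] 0.0164
0.86 [-0.2093 -1.801   6.629 ] [ 0.4995 -0.0386  0.0436] 0.0164
0.71 [-1.0102 -2.3784  6.3493] [ 0.5107 -0.0499  0.0436] 0.016
0.56 [-1.4542 -1.7145  6.291 ] [ 0.52   -0.0626  0.0436] 0.0163
0.4 [-1.5567 -1.8879  6.4277] [ 0.5274 -0.0766  0.0437] 0.0162
0.25 [-0.4332 -0.3981  6.5181] [ 0.5325 -0.0917  0.0437] 0.0161
0.1 [-0.2678 -0.7515  6.8609] [ 0.5353 -0.1072  0.0437] 0.0164
-0.05 [-1.3149 -0.2059  6.6474] [ 0.5358 -0.1234  0.0437] 0.0163
True
[-0.4418  1.3994  5.8429] [ 0.5357 -0.1236  0.0438] 10.175
```

View pics/top1.png

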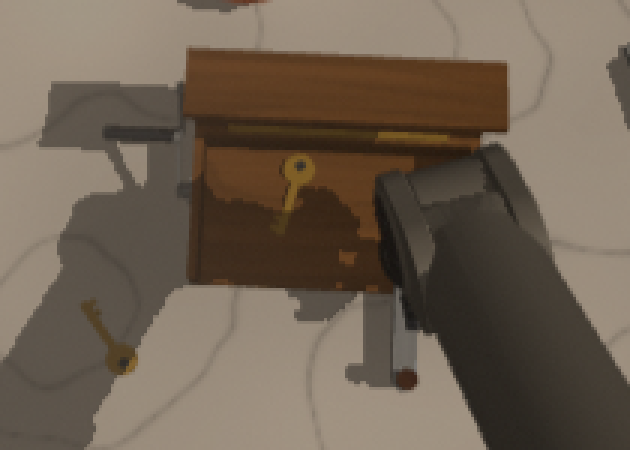

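The outer bar now lies over the inner bar and the knuckle hasn't moved, at about (405,379) in the crop. Next I'll lead the knuckle knob home.

Run:
```python
from h import *
from station import manip
z=.0435
manip.open_gripper(); s=manip.get_state(); manip.line_to([*s["tcp_pos"][:2],.13],.2)
manip.line_to([*KN,.13],.2); print(manip.line_to([*KN,z],.12,contact_N=8)); manip.grasp()
s=manip.get_state(); print(s["finger_gap"],s["wrist_force"],s["clock"])
a0=ang(KN-PO)%(2*np.pi); a1=np.pi/2+YAW; r=np.linalg.norm(KN-PO); print(a0,a1,r)
for a in np.linspace(a0,a1+.04,12)[1:]:
    p=PO+r*np.array([np.cos(a),np.sin(a)])
    manip.line_to([*p,z],.08); s=manip.get_state(); print(round(a-a1,2),s["wrist_force"],s["tcp_pos"],round(s["finger_gap"],4))
a=a1-.06;p=PO+r*np.array([np.cos(a),np.sin(a)])
print(manip.line_to([*p,z],.03,contact_N=12)); s=manip.get_state(); print(s["wrist_force"],s["tcp_pos"],s["clock"],ang(s["tcp_pos"][:2]-PO)-a1)
```

```text
False
0.0159930307046952 [-2.7022  0.4246  6.684 ] 13.6917
3.0915092578685015 1.5289084247470326 0.1198502816016717
1.42 [-2.6917  2.6958  6.2554] [ 0.433  -0.1009  0.0437] 0.0159
1.29 [-2.9946  2.4737  5.8986] [ 0.4374 -0.0848  0.0438] 0.0161
1.15 [-0.8644  3.1874  5.9376] [ 0.4441 -0.0694  0.0438] 0.0163
1.01 [-1.4008  3.868   6.2465] [ 0.4527 -0.0551  0.0438] 0.0162
0.87 [-0.5873  2.9735  5.7383] [ 0.4633 -0.0422  0.0438] 0.0159
0.73 [0.3775 2.3449 4.8988] [ 0.4755 -0.0309  0.0438] 0.0164
0.59 [-0.0828  2.943   5.2083] [ 0.4891 -0.0214  0.0438] 0.016
0.46 [0.3488 2.4072 4.7925] [ 0.5038 -0.0139  0.0439] 0.0162
0.32 [1.0838 2.0833 4.0988] [ 0.5195 -0.0084  0.0439] 0.0164
0.18 [0.8349 0.3732 4.0582] [ 0.5357 -0.0053  0.0439] 0.0162
0.04 [1.2187 1.2736 4.9459] [ 0.5523 -0.0043  0.0439] 0.016
True
[-3.2739  0.4137  8.328 ] [ 0.5589 -0.0045  0.0437] 18.0083 -0.0245140600276621
```

Run:
```python
from h import *
from station import manip
manip.open_gripper(); s=manip.get_state(); manip.line_to([*s["tcp_pos"][:2],.15],.2)
manip.line_to([.50,.06,.33],.25); manip.wait(.2)
c=manip.calibration('wrist'); im=manip.snapshot('wrist'); cv2.imwrite('pics/w3.png',im)
d=cals(); d['w3']={k:np.asarray(v) for k,v in c.items()}; json.dump({k:{a:np.asarray(b).tolist() for a,b in v.items()} for k,v in d.items()},open('cal.json','w'))
cv2.imwrite('pics/top3.png',manip.snapshot('top'))
for n,p in dict(kn=box((-.03,.05,.065)),en=box((-.03,-.055,.065)),tip=box((.055,.2,.115)),post=box((-.03,-.07,.033))).items(): print(n,proj(c,p))
for b in blobs(im,(270,100,430,330),red,60): print(b[0],b[1]) if b[1][4]<400 else 0
print(manip.get_state()["clock"])
```

```text
kn [359.9468 207.4974]
en [353.6061 277.6435]
tip [460.8123  89.551 ]
post [350.6328 275.0493]
[375.131  165.8452] [102, 56, 8, 22, 84]
20.6167
```

View pics/w3.png

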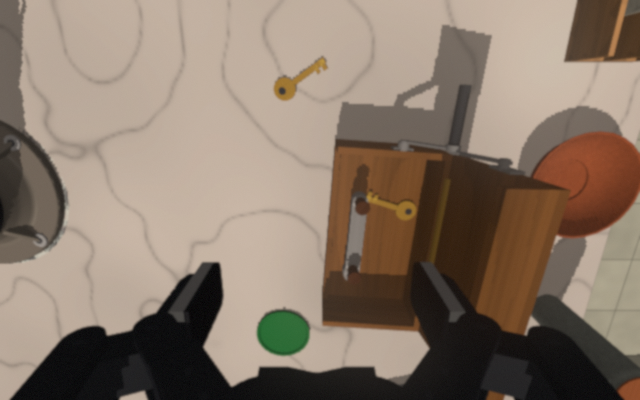

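Both knobs are home, at about (361,207) and (353,272), and the key hasn't been disturbed. The knee bar runs from (464,86) to (454,150). I'll re-measure it using all three views.

Run:
```python
from h import *
C=cals()
I={'w2':cv2.imread('pics/w2.png'),'w3':cv2.imread('pics/w3.png'),'top':cv2.imread('pics/top0.png')}
tiles=[]
for k,(x,y,w) in dict(w2=(450,90,80),w3=(435,75,80),top=(250,150,80)).items():
    tiles.append(cv2.resize(I[k][y:y+w,x:x+w],(260,260),interpolation=cv2.INTER_CUBIC))
cv2.imwrite('pics/bar.png',cv2.resize(np.hstack(tiles),(780,260)))
g=lambda b:(b.max(-1)<75)&(b.max(-1)-b.min(-1)<14)
for k,roi in dict(w2=(462,98,492,158),w3=(448,80,475,146),top=(258,178,288,191)).items():
    for b in blobs(I[k],roi,g,40):
        vx=cv2.fitLine(b[2].astype(np.float32),cv2.DIST_HUBER,0,.01,.01).ravel(); t=(b[2]-vx[2:])@vx[:2]
        print(k,b[0],b[1],'ends',vx[2:]+t.min()*vx[:2],vx[2:]+t.max()*vx[:2])
```

```text
w2 [473.4764 130.8025] [1, 6, 21, 54, 552] ends [467.5822 157.995 ] [479.4287 103.4416]
w3 [458.8884 115.2279] [0, 5, 22, 61, 645] ends [452.7287 144.9814] [465.136   85.1981]
top [275.4425 184.2212] [6, 4, 24, 6, 113] ends [263.9828 183.916 ] [287.0497 184.3483]
```

View pics/bar.png

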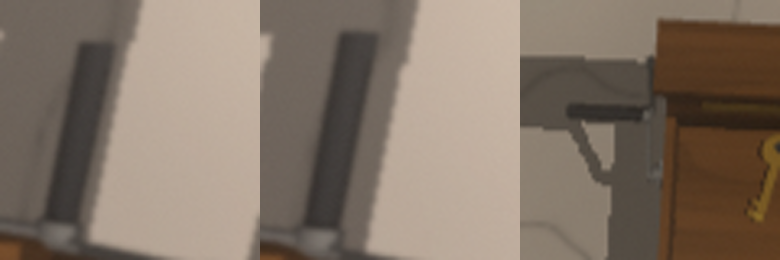

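Run:
```python
from h import *
C=cals()
Ri=R.from_euler('z',-YAW)
tb=lambda X:Ri.apply(X-BO)*1000
for n,o in dict(tip=dict(w2=(479.4,103.4),w3=(465.1,85.2),top=(264,184)),
 root=dict(w2=(466.8,161.5),w3=(452,149),top=(288.3,184.4))).items():
    X,r=tri([(C[k],v) for k,v in o.items()]); print(n,X,r,tb(X))
    for z in (.110,.115,.12): print(z,[tb(onz(C[k],v,z))[:2] for k,v in o.items()])
# stay pivot & attachment as seen in w3 : (404,146),(506,163)
print('pivot',tb(onz(C['w3'],(404,146),.077)),tb(onz(C['w2'],(270+347/2.3,80+180/2.3),.077)))
print(proj(C['w3'],box((.010,.14,.075))))
```

```text
tip [0.6512 0.1468 0.1137] [0.00039986192984906987, 0.00020837623939586928, 0.0005830822245143337] [ 59.1632 204.6468 113.7225]
0.11 [array([ 60.6829, 204.2863]), array([ 60.7286, 204.592 ]), array([ 60.0734, 205.6795])]
0.115 [array([ 58.2891, 204.3391]), array([ 58.6186, 204.3854]), array([ 59.168 , 205.0239])]
0.12 [array([ 55.8954, 204.3918]), array([ 56.5087, 204.1788]), array([ 58.2626, 204.3684])]
root [0.6478 0.0815 0.1121] [0.0010266112758369082, 0.0011918772986817708, 0.002216467881065474] [ 58.5377 139.2901 112.0668]
0.11 [array([ 58.7138, 138.232 ]), array([ 58.5593, 138.1234]), array([ 60.4501, 141.096 ])]
0.115 [array([ 56.3458, 139.1483]), array([ 56.4794, 138.8365]), array([ 59.5431, 140.7082])]
0.12 [array([ 53.9778, 140.0645]), array([ 54.3995, 139.5496]), array([ 58.6362, 140.3204])]
pivot [ 14.263  134.4232  77.    ] [ 14.7879 133.9643  77.    ]
[400.6317 140.9327]
```

The jaw position at the arm's stop, the rear corner and the bar direction all give a box yaw of about −3.5°. With that value the bar lies 57–58 mm from stay_pivot, as it must. I'll update the frame and check IK along the knee path.

```bash
cat >> h.py <<'E'
YAW=np.radians(-3.5); BO=np.array([.5852,-.0560,0])
def unbox(X): return R.from_euler('z',-YAW).apply(np.asarray(X)-BO)
def qtilt(t): return quat(R.from_euler('z',YAW)*R.from_euler('x',np.radians(-t))*rot(Q0))
E
python3 - <<'E'
from h import *
from station import manip
for t in (0,12):
    q=qtilt(t); tz=rot(q).apply([0,0,1]); print(t,'toolz',tz,'toolx',rot(q).apply([1,0,0]))
    print(manip.inverse_kinematics(np.array([.6501,.125,.25]),q))
    for f in range(43,190,14):
        f=np.radians(f); p=box((.010+.057*np.cos(f),.184,.075+.057*np.sin(f)))+manip.pinch_z*tz
        print(p,manip.inverse_kinematics(p,q))
# lid from knee
for f in range(43,260,15):
    K=np.array([10+57*np.cos(np.radians(f)),57*np.sin(np.radians(f))]); d=K-[70,0]; L=np.linalg.norm(d)
    c=(85**2+L*L-57**2)/(2*85*L)
    if abs(c)<=1: print(f,'lid above shut deg',180-np.degrees(np.arctan2(d[1],d[0])%(2*np.pi))+np.degrees(np.arccos(c)))
E
```

```text
0 toolz [ 0.  0. -1.] toolx [ 0.9981 -0.061   0.    ]
[ 0.1868  0.5278 -0.6848  1.5314  0.3478  1.207  -0.6169]
[0.648  0.1245 0.0952] [ 0.1502  0.6791 -0.6278  1.6685  0.4708  0.9499 -0.7128]
[0.6374 0.1252 0.1041] [ 0.1524  0.6532 -0.6304  1.69    0.4562  0.9497 -0.7121]
[0.6249 0.1259 0.1102] [ 0.1534  0.6279 -0.6316  1.7172  0.4428  0.9433 -0.7137]
[0.6114 0.1267 0.1131] [ 0.1529  0.6048 -0.6313  1.7484  0.4316  0.9309 -0.718 ]
[0.5975 0.1276 0.1126] [ 0.1507  0.5853 -0.6294  1.7819  0.4235  0.913  -0.7248]
[0.5842 0.1284 0.1088] [ 0.1465  0.5709 -0.6257  1.8158  0.4193  0.8905 -0.7343]
[0.5722 0.1291 0.1018] [ 0.1401  0.5627 -0.62    1.8482  0.4197  0.8643 -0.7462]
[0.5622 0.1298 0.0922] [ 0.1315  0.5614 -0.6118  1.877   0.4249  0.8356 -0.7602]
[0.5549 0.1302 0.0804] [ 0.121   0.5671 -0.6011  1.9005  0.4345  0.8062 -0.7754]
[0.5506 0.1305 0.0672] [ 0.1092  0.5794 -0.588   1.9172  0.4477  0.7776 -0.7905]
[0.5496 0.1305 0.0533] [ 0.0972  0.5972 -0.5735  1.926   0.4631  0.7518 -0.8042]
12 toolz [-0.0127 -0.2075 -0.9781] toolx [ 0.9981 -0.061   0.    ]
[ 0.0784  0.5693 -0.6867  1.48
[... 838 characters left out ...]
[0.5494 0.1266 0.0537] [-0.0157  0.6351 -0.5693  1.8764  0.6368  0.941  -1.0137]
43 lid above shut deg 101.92659811511986
58 lid above shut deg 100.11462083893906
73 lid above shut deg 93.31438240762309
88 lid above shut deg 84.48994242039944
103 lid above shut deg 74.76079438891321
118 lid above shut deg 64.71247536080102
133 lid above shut deg 54.741096345546836
148 lid above shut deg 45.173309796412894
163 lid above shut deg 36.2986060104555
178 lid above shut deg 28.343833525425968
193 lid above shut deg 21.415122668627973
208 lid above shut deg 15.460624411658209
223 lid above shut deg 10.294957157530185
238 lid above shut deg 5.6602794026275305
253 lid above shut deg 1.2680463548010579
```

Run:
```python
from h import *
from station import manip
q=qtilt(12); tz=rot(q).apply([0,0,1])
g=np.array([.6501,.125,.114]); P=g+manip.pinch_z*tz
manip.reach(P+[-.03,0.03,.14],q); manip.line_to(P+[0,0,.06],.2); print(manip.line_to(P,.1,contact_N=8))
s=manip.get_state(); f0=s["wrist_force"]; manip.grasp(); s=manip.get_state()
print(f0,s["wrist_force"],s["finger_gap"],s["tcp_pos"]-P,s["clock"])
cv2.imwrite('pics/w4.png',manip.snapshot('wrist')); cv2.imwrite('pics/sc4.png',cv2.resize(manip.snapshot('scene')[100:300,200:440],(720,600)))
json.dump(dict(f0=f0.tolist()),open('st.json','w'))
```

```text
False
[-0.0001  1.1413  0.7744] [0.3971 0.3855 1.5817] 0.009718857356860051 [0.0003 0.     0.0003] 23.4
```

View pics/w4.png

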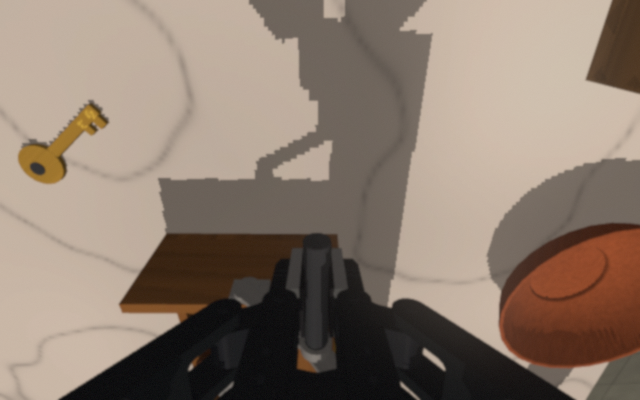

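View pics/sc4.png

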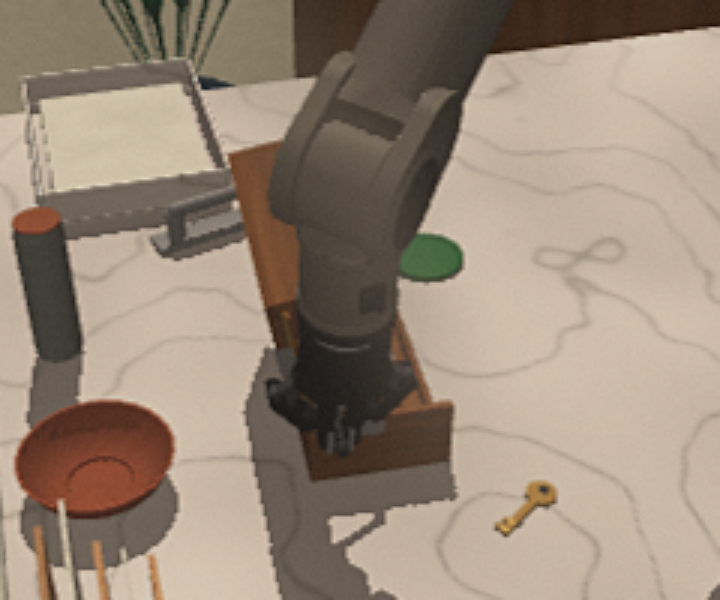

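The bar sits between the pads at about (316,290). I'll lead it over centre with radial force compliance, starting with a first small portion.

```bash
cat > knee.py <<'E'
import sys
from h import *
from station import manip
q=qtilt(12); st=json.load(open('st.json')); f0=np.array(st['f0'])
s=manip.get_state(); B=R.from_euler('z',YAW)
if 'P0' not in st: st.update(P0=s["tcp_pos"].tolist(),f=42.7,off=[0,0])
e=lambda f:np.array([np.cos(np.radians(f)),0,np.sin(np.radians(f))])
F0=42.7
off=np.array(st['off']) # x,z box offsets
end=float(sys.argv[1]); step=float(sys.argv[2]); v=float(sys.argv[3])
f=st['f']
while f<end-.01:
    f=min(f+step,end)
    b=.057*(e(f)-e(F0))+[off[0],0,off[1]]
    t=np.array(st['P0'])+B.apply(b)
    manip.line_to(t,v); s=manip.get_state()
    F=B.inv().apply(s["wrist_force"]-f0); er=e(f); et=np.array([-er[2],0,er[0]])
    Fr=F@er;Ft=F@et
    print(f"{f:.0f} Fr {Fr:.1f} Ft {Ft:.1f} Fy {F[1]:.1f} gap {s['finger_gap']*1e3:.1f} off {off*1e3} err {np.round((s['tcp_pos']-t)*1e3,1)} t {s['clock']:.1f}")
    if np.hypot(Fr,Ft)>50: print('STOP');break
    d=np.clip(Fr*.00008,-.001,.001); off=off+d*er[[0,2]]
st.update(f=f,off=off.tolist()); json.dump(st,open('st.json','w'))
E
python3 knee.py 72.7 5 .06
```

```text
48 Fr 2.2 Ft 0.4 Fy -1.4 gap 9.5 off [0. 0.] err [ 0.2 -0.1  0.5] t 23.8
53 Fr 1.2 Ft -6.3 Fy -0.9 gap 9.9 off [0.1204 0.1323] err [ 0.8 -0.1  0.1] t 24.0
58 Fr 2.3 Ft -5.3 Fy -1.2 gap 9.8 off [0.1784 0.2084] err [ 1.2 -0.1  0.4] t 24.2
63 Fr 2.5 Ft -5.4 Fy -0.9 gap 9.8 off [0.2767 0.3639] err [ 1.6 -0.1  0.7] t 24.5
68 Fr 3.2 Ft -5.9 Fy -1.3 gap 9.8 off [0.3668 0.5385] err [ 2.  -0.1  1. ] t 24.8
73 Fr 4.5 Ft -6.8 Fy -1.1 gap 9.7 off [0.4626 0.772 ] err [ 2.4 -0.   1.4] t 25.0
```

```bash
python3 knee.py 97.7 5 .05
python3 - <<'E'
from h import *
from station import manip
cv2.imwrite('pics/sc5.png',cv2.resize(manip.snapshot('scene')[120:280,230:422],(720,600)))
E
```

```text
78 Fr 4.2 Ft -6.0 Fy -0.9 gap 9.7 off [0.5703 1.118 ] err [ 2.7 -0.   1.7] t 25.2
83 Fr 5.2 Ft -7.2 Fy -1.6 gap 9.8 off [0.6418 1.4459] err [ 3.1 -0.   2.1] t 25.5
88 Fr 7.2 Ft -7.3 Fy -1.4 gap 9.7 off [0.6947 1.8588] err [3.4 0.  2.4] t 25.8
93 Fr 7.0 Ft -7.9 Fy -2.2 gap 10.2 off [0.718  2.4376] err [3.6 0.  2.7] t 26.0
98 Fr 8.2 Ft -8.3 Fy -2.2 gap 9.4 off [0.6917 2.9949] err [3.8 0.1 3. ] t 26.2
```

View pics/sc5.png

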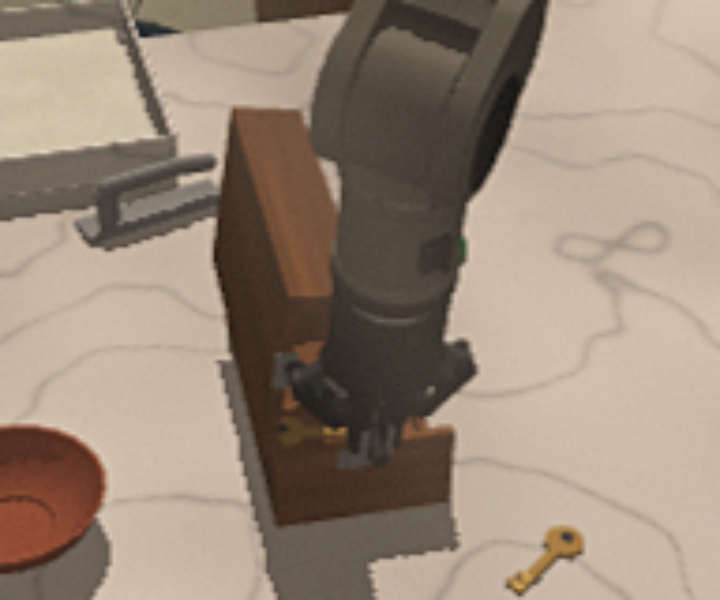

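The knee is past centre and the lid is swinging down. The keys haven't moved and forces are small, so I'll continue.

```bash
python3 knee.py 142.7 6 .06
python3 - <<'E'
from h import *
from station import manip
cv2.imwrite('pics/sc6.png',cv2.resize(manip.snapshot('scene')[120:280,230:422],(720,600)))
E
```

```text
104 Fr 8.6 Ft -9.9 Fy -2.0 gap 9.7 off [0.6035 3.6468] err [4.  0.1 3.3] t 26.6
110 Fr 9.2 Ft -5.7 Fy -1.4 gap 9.3 off [0.4403 4.3166] err [2.  0.4 2.4] t 26.8
116 Fr 8.2 Ft -6.0 Fy -2.4 gap 9.6 off [0.1914 5.0116] err [1.9 0.6 2.4] t 27.1
122 Fr -0.1 Ft -6.6 Fy -0.4 gap 9.8 off [-0.0921  5.6007] err [1.6 0.7 1.2] t 27.3
128 Fr -2.5 Ft -5.2 Fy 1.1 gap 9.8 off [-0.0877  5.5935] err [1.1 0.6 0.6] t 27.6
134 Fr -5.1 Ft -2.9 Fy -0.4 gap 9.7 off [0.037  5.4321] err [0.8 0.8 0.2] t 27.8
140 Fr -4.0 Ft -2.4 Fy 0.2 gap 9.7 off [0.3189 5.1372] err [ 0.3  0.7 -0. ] t 28.1
143 Fr -0.2 Ft -4.5 Fy 0.3 gap 9.7 off [0.5658 4.9278] err [0.4 0.7 0.5] t 28.3
```

View pics/sc6.png

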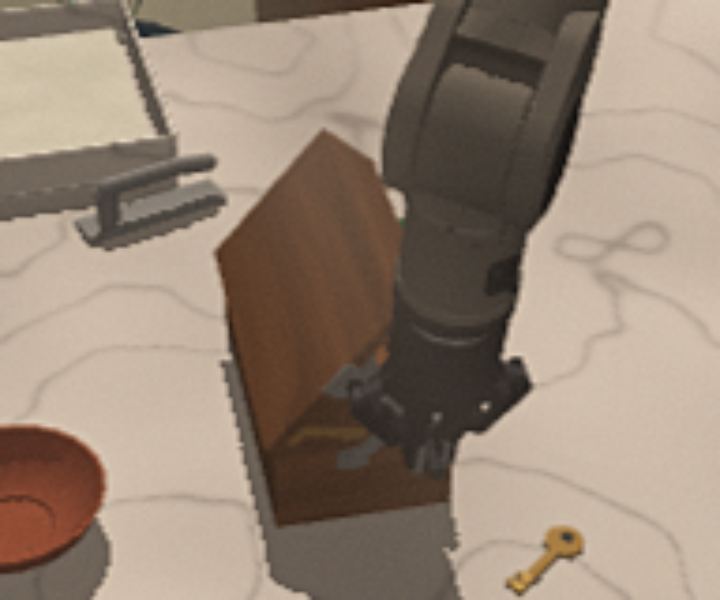

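```bash
python3 knee.py 194.7 6 .06
python3 - <<'E'
from h import *
from station import manip
cv2.imwrite('pics/sc7.png',cv2.resize(manip.snapshot('scene')[120:280,230:422],(720,600)))
E
```

```text
149 Fr -2.1 Ft -2.4 Fy 0.7 gap 9.8 off [0.5774 4.919 ] err [ 0.1  0.8 -0. ] t 28.6
155 Fr -4.8 Ft -1.4 Fy 3.0 gap 9.6 off [0.7212 4.8316] err [-0.2  0.7 -0.4] t 28.9
161 Fr -2.8 Ft 0.4 Fy 3.1 gap 9.4 off [1.0663 4.6684] err [-0.7  0.9 -0.7] t 29.1
167 Fr -3.2 Ft 3.1 Fy 3.2 gap 9.4 off [1.2807 4.5933] err [-1.1  0.8 -1. ] t 29.4
173 Fr -2.2 Ft 4.4 Fy 4.0 gap 9.7 off [1.5302 4.5343] err [-1.6  0.9 -1.3] t 29.6
179 Fr 1.3 Ft -0.0 Fy 4.0 gap 9.7 off [1.7075 4.5116] err [-1.8  0.9 -0.9] t 29.9
185 Fr 0.6 Ft 2.1 Fy 4.1 gap 9.5 off [1.6002 4.5141] err [-2.1  0.9 -1.1] t 30.1
191 Fr 2.6 Ft 3.2 Fy 4.5 gap 9.8 off [1.5502 4.51  ] err [-2.5  1.  -1.4] t 30.4
195 Fr 3.6 Ft -1.6 Fy 2.4 gap 9.7 off [1.3433 4.4708] err [-2.5  1.  -0.9] t 30.6
```

View pics/sc7.png

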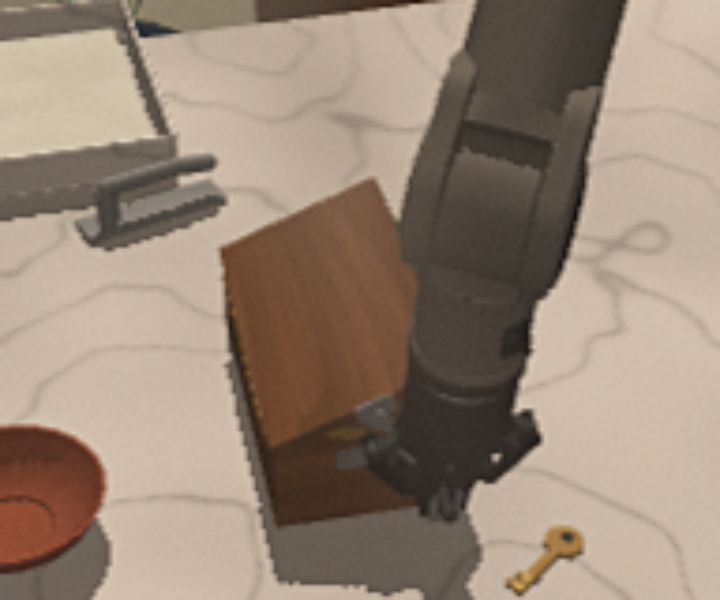

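The lid is about 25° from shut. I'll release the bar, back off and press the lid down from above with the fingers shut.

Run:
```python
from h import *
from station import manip
q=qtilt(12); tz=rot(q).apply([0,0,1])
manip.open_gripper(); s=manip.get_state(); p=s["tcp_pos"]
manip.line_to(p-.15*tz,.15); manip.grasp()
q1=qtilt(0)
manip.reach(box((-.055,.0,.23)),q1)
cv2.imwrite('pics/sc8.png',cv2.resize(manip.snapshot('scene')[120:280,230:422],(720,600)))
s=manip.get_state(); print(s["clock"],s["wrist_force"],s["tcp_pos"],s["finger_gap"])
```

```text
34.2167 [-0.8823 -0.1968  0.1706] [ 0.5306 -0.0502  0.2301] -0.000417704963259861
```

View pics/sc8.png

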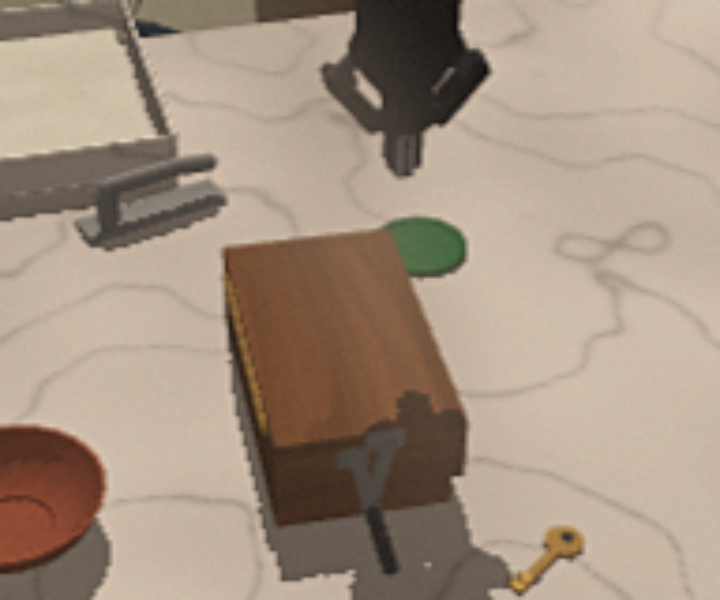

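After release the lid sits only slightly above shut. I'll press it down.

Run:
```python
from h import *
from station import manip
p=box((-.055,.0,.0))
h=manip.line_to([p[0],p[1],.13],.12,contact_N=10); s=manip.get_state(); print(h,s["tcp_pos"],s["wrist_force"],s["clock"])
if not h: h=manip.line_to([p[0],p[1],.080],.03,contact_N=25); s=manip.get_state(); print(h,s["tcp_pos"],s["wrist_force"],s["clock"])
```

```text
False [ 0.5309 -0.0524  0.1306] [-0.3666 -0.4388 -0.3431] 35.2
True [ 0.5303 -0.0526  0.0851] [-2.0931 -0.174   9.0615] 36.5667
```

Run:
```python
from h import *
from station import manip
p=box((-.055,.0,.0))
h=manip.line_to([p[0],p[1],.079],.02,contact_N=25); s=manip.get_state(); print(h,s["tcp_pos"],s["wrist_force"])
manip.line_to([p[0],p[1],.20],.2); manip.reach(box((-.12,-.06,.33)),qtilt(0)); manip.wait(.2)
c=manip.calibration('wrist'); im=manip.snapshot('wrist'); cv2.imwrite('pics/w9.png',im)
for x in(-.075,.07):
  for y in(-.13,.13): print(x,y,proj(c,box((x,y,.085))))
sc=manip.snapshot('scene'); C=manip.calibration('scene'); print([proj(C,box((-.075,y,.085)))for y in(-.13,.13)],[proj(C,box((-.062,y,.115)))for y in(-.13,.13)])
cv2.imwrite('pics/sc9.png',cv2.resize(sc[120:280,230:422],(720,600)))
cv2.imwrite('pics/top9.png',manip.snapshot('top')); print(manip.get_state()["clock"])
```

```text
True [ 0.5303 -0.0527  0.0851] [-2.5511  0.2059 10.0015]
-0.075 -0.13 [352.6644 218.1745]
-0.075 0.13 [362.1664 -21.0275]
0.07 -0.13 [467.6911 218.5406]
0.07 0.13 [505.1218 -20.6687]
[array([331.6377, 179.7698]), array([353.021 , 230.9696])] [array([328.0036, 172.7466]), array([349.1406, 223.6484])]
38.5333
```

View pics/w9.png

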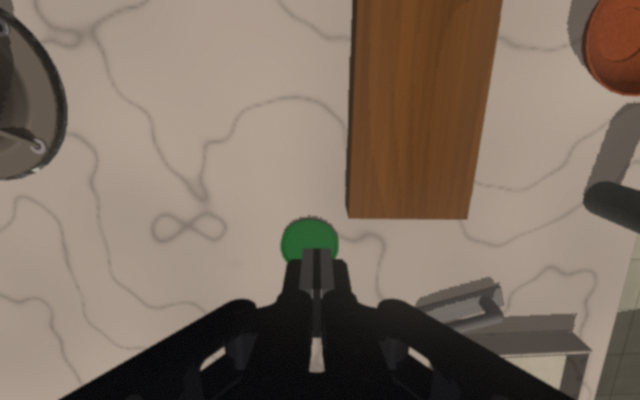

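View pics/sc9.png

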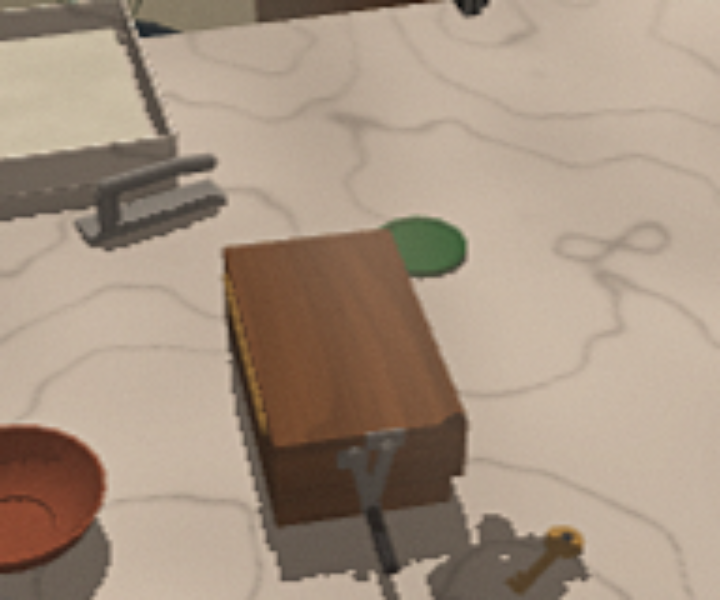

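View pics/top9.png

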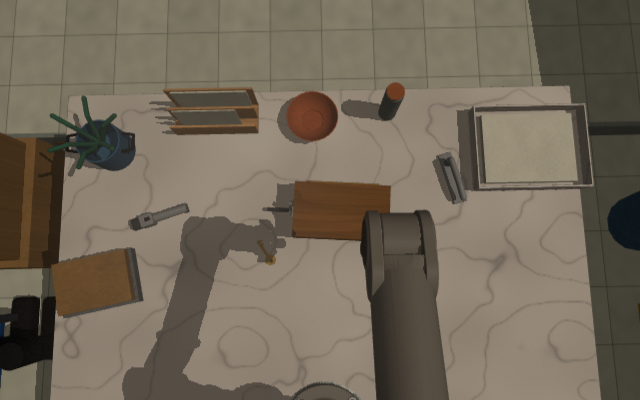

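Run:
```python
from h import *
from station import manip
c=manip.calibration('wrist');C=manip.calibration('scene');T=manip.calibration('top')
X,r=tri([(c,(347.5,217.5)),(C,(230+392/3.75,120+231/3.75))]); print(X,r,unbox(X)*1e3)
for n,o in dict(left=((T,(292.5,237)),(C,(230+463/3.75,120+413/3.75)))).items():
    X,r=tri(o);print(n,X,r,unbox(X)*1e3)
print(manip.get_state()["wrist_force"])
manip.close_job()
```

```text
[ 0.4946 -0.1824  0.0765] [0.0029777855285752935, 0.0029777855285751456] [ -82.7245 -131.6773   76.4819]
left [0.5135 0.0744 0.0833] [0.0018249961587821384, 0.0018249961587820137] [-79.5084 125.7902  83.3351]
[0.7376 0.0893 0.2281]
the job is handed in; nothing more can be done
```

The key box is put away and the job is handed in at about 38.6 s, but I got no verdict.

**What I did**
- **Key arm:** I pinched the end knob and folded the outer bar back until it reached its stop, with the arm still sticking out. I then led the knuckle knob round until the arm met its home stop.
- **Stay and lid:** I gripped the knee bar and led it over centre, then forward and down. I released it and pressed the lid shut with closed fingers at 0.03 m/s.

**Last checks**
- **Lid:** Pressing twice, the fingers met a hard stop at z = 85.1 mm, against the nominal 85 mm. The lid's front corners triangulated at 83 mm (left) and 76 mm (right). The right one disagrees: its two rays missed each other by about 6 mm, so I trusted the contact height. No sign showed that the lid is standing up.
- **Arm home:** Both knobs were seen in their home places after the swing. They can't be seen under the shut lid, so that was not rechecked.
- **Bystanders:** In the last top and wrist views the torch, door handle, coaster and table key look to be in their starting places, judged by eye. The key in the box was last seen during the lid's descent and looked undisturbed.
- **Robot:** It stood clear, with wrist force below 1 N. Forces I read while leading the knee stayed under about 15 N, and the lid presses stopped at their 25 N limit.

**Other disagreements**
- **Box yaw:** My first estimate of −2.4° was wrong. The arm's stop, the rear corner and the bar direction pointed to −3.5°, which I used for the stay and lid.
- **Knee bar:** The gripper read about 9.7 mm on a bar described as 12 mm thick, but the grip held all the way.

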